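# Set a click-stop sample table to 60 degrees and lock it with its spring clip

### The arm

A 6-joint arm with a two-finger parallel gripper is mounted at the origin on a cart in front of the work surface, level with it; the furniture and walls round the work are solid. World frame = base frame: x ahead of the robot, y to its left, z up, the work surface at z = 0. Lengths are in m, angles in rad, forces in N, time in s.
With the tool pointing down it reaches from about 0.425 to 0.95 m from the base axis. Payload 3.5 kg.
Tool frame: the origin (TCP) lies midway between the tips of the shut fingers; the grasp point (between the pads) lies 19 mm behind it; z points along the fingers, y is the line along which they close (so a half turn about z gives the same grasp; the last joint's range is limited). The gripper opens to 85 mm and grips with 20 to 120 N. Pads are 22 mm wide; open, the fingers measure 114 mm over their backs; the gripper's body (76 mm by 85 mm) begins 54 mm behind the grasp point. The pads swing forward as they close: fully open they stand 13 mm farther back than shut.
Start: joints at [-1.426, 0.286, 1.577, -0, 1.279, -0.15], TCP at [0.196, -0.646, 0.231] pointing down, gripper open.
Joint ranges: [-2.77, 2.77], [-0.9, 2.22], [0.21, 2.48], [-1.53, 4.67], [0.24, 2.81], [-2.84, 2.84]. Speed limits (rad/s): [2.79, 2.79, 3.14, 3.14, 3.14, 3.14].

### API

Orientations are given as a unit quaternion [x, y, z, w].
In Python, from plant import get_state, read_camera, ctrl gives the robot as it stands.
- The arm moves only by the shell command python3 -m crank 'ROWS' [FORCE]. ROWS is JSON, a list of rows, each a list of 3 entries, a list of its own where there are three numbers: the shift along the tool's x, y, z in mm, then the turn about the tool's z in degrees, then the closure in counts, from 0 (fully open) to 255 (shut). In form: [[[tx, ty, tz], yaw, claw], ...]. A call has 1 to 10 rows; each row is the pose to reach, as a shift and turn from the pose commanded when the call began, along the tool's axes at that moment; what a row does not reach only later rows make up. A row lasts 1/10 s, in which the tool goes at most 50 mm and 8.59 degrees, less where a joint would pass 70% of its speed; a pose out of reach is approached as far as the arm can. A call with a gripper value outside its range is refused whole. The fingers move at their own pace and stop on an object; FORCE is the grip in N (left out, the last holds). Time passes only in rows, so rows that repeat a pose let the fingers close. It gives the time, the measured TCP pose, the force, the opening and the grip force at its end, in the units of the state.
- get_state(): the state, without advancing time (a new reading comes with each control period).
- read_camera(name): name is "scene" or "top" or "wrist"; returns a dict with "frame" (384x512x3 uint8, blue, green, red), "range_z" (384x512 float32, m along the optical axis (not along the pixel's ray), 0 where there is no reading), "vfov" (degrees; the focal length in pixels is half the picture's height over the tangent of half this angle, whatever the lens; pixels are square), "cx", "cy" (the principal point, pixels), "origin" and "orientation" of the camera in the world. Camera axes: x right, y down, z forward; pixel columns grow to the right and rows downward; lengths in m; the calibration is good to about 2 mm. A picture is of the moment at which its call begins.
- ctrl.sign_off(): hands the job in; it is judged then, once.
The state is a dict: "time": time; "qpos": joint angles; "dq": joint speeds; "joint_efforts": joint torques, N m; "eef_pos": TCP position; "tcp_rot": TCP orientation; "contact_force": force on the tool from outside, world axes, zero at the start; "wrist_torque": the same for the moment, N m; "opening": opening from 0.0 (shut) to 1.0 (fully open); "finger_force": force on a finger pad.
Only numpy, scipy, OpenCV 4.12 (cv2) and the standard library are available. Lean on these libraries where they do the work, as an engineer would, in place of code of your own. Each camera call takes 0.05 s, during which the arm holds its last target. There are 200 camera calls.

### The job

Set the click-stop sample table to 60 degrees: swing it by its handle until it rests in the fourth click anticlockwise (seen from above) of the raised zero lug on its base. Then lock it there by pressing the spring-wire clip sideways into the spindle groove, flat on the collar, until it snaps fully home. Do not knock over or push about the vial and the crucible standing nearby.

Things in the scene. Friction and masses are not known exactly. Their poses are not given: they have to be found in the camera images.
- index_base: Round base of the click-stop table, fixed to the bench, 160 mm wide; bolt lugs reach 92 mm out at its +y and -y. Origin on the swivel axis at bench height, z up; -x points to the zero lug. The flange (26 mm high) has 24 division lines, one each 15 deg. The fixed spindle in the middle is 14 mm thick with a round head: 26 mm wide, 58 to 68 mm above the bench, lower rim chamfered.
- zero_mark (a point): Top of the zero lug, a raised dark block 10 x 5 x 5 mm on the base's flange, 73 mm from the swivel axis on the base's -x side; the zero of the division.
- turntable: Swivelling aluminium table, 130 mm wide, top 42 mm above the bench (sample plate and clamps to 47 mm). Origin on the swivel axis at bench height; +x points to the handle. Turns endlessly both ways, with a click notch on each division line, 15 deg apart. A push of about 7 N at the handle carries it over a crest; let go between crests it springs into the notch, right on a crest it can stick.
- handle (a point): Centre of the top of the table's upright black round handle: 16 mm thick, 72 mm from the swivel axis, 42 to 100 mm above the bench (foot 20 mm wide). Its angle about the axis is the table's setting: 0 over the zero lug, positive anticlockwise seen from above. It starts about 30 to 75 deg clockwise of the lug.
- collar_top (a point): Centre of the top of the sprung steel collar round the spindle: 52 mm wide, flat, 52 mm above the bench. It hops up about 3 mm at each click and drops in the notch. Out of a notch it leaves too small a gap for the clip; with the clip in, it cannot hop and the table is locked.
- groove (a point): Middle of the spindle groove, on the swivel axis, 55 mm above the bench: the 14 mm thick stretch of spindle, 6 mm high, between the collar's top (52 mm) and the underside of the spindle's head (58 mm). It runs all round; the clip may be pushed in level from any side clear of the handle.
- lock_clip: Lock clip, lying flat: a U of 5 mm spring wire with a grey grip at its closed end. Origin under its seat's centre, at the underside; z up; +x is the open side and the way to push. Wire tips 18 mm ahead of the origin, 33 mm wide. The arms spring over the spindle at about 15 N and snap shut (force drops); then the closed end stops firmly against the spindle. Centres itself from 3 mm off sideways.
- clip_seat (a point): Centre of the clip's seat, where the spindle's centre comes to lie, at half the wire's thickness (2.5 mm above the underside).
- clip_grip (a point): Centre of the top of the clip's grip: an upright grey block 18 mm long (clip's x), 10 mm thick (clip's y), 34 mm high above the clip's underside, 36 mm behind the clip's origin; its foot, 20 x 24 mm, is 6 mm high. Pinch it from above across the 10 mm.
- vial_c: White sample vial, 28 mm across, 55 mm tall, standing on the bench behind the work; origin under its centre. Leave it alone.
- crucible: Porcelain crucible, 44 mm across, 32 mm tall, standing on the bench to the left; origin under its centre. Leave it alone.
Things that resemble listed ones, but are neither listed nor needed, are in the scene too. There is more than one size of the index_base; the one meant has the size given above.

How it is judged:
On the way, in this order (a step that is already met when the one before it is completed fails the run):
1. the table rests in the fourth notch anticlockwise of zero (x of handle in the frame of index_base between -0.0405 and -0.0315 m and y of handle in the frame of index_base below -0.05 m and angular speed of turntable below 0.1 rad/s), for 0.2 s.
2. the clip is snapped home in the groove (horizontal distance between clip_seat and groove below 0.0025 m and z of clip_seat in the frame of groove between -0.0025 and 0.0025 m), for 0.2 s.
At the end, for the whole second after the job is handed in: The table rests in the notch 60 degrees anticlockwise of the zero lug (handle within about 4 degrees), and the clip lies level in the spindle groove with its seat's centre within 2.5 mm of the spindle axis and of the groove's mid-height (all of step 1 and all of step 2 and angle between lock_clip's own z axis and vertical below 0.1 rad); the robot touches nothing.
It fails at once if the vial was knocked over or pushed more than 20 mm (angle between vial_c's own z axis and vertical above 0.4 rad or distance of vial_c from where it was at the start of the episode above 0.02 m).
It fails at once if the crucible was knocked over or pushed more than 20 mm (angle between crucible's own z axis and vertical above 0.4 rad or distance of crucible from where it was at the start of the episode above 0.02 m).
It also fails if it takes over 64 s, if anything falls off the work surface, if the arm or the gripper's body presses on something with over 40 N, if the wrist force passes 120 N, or if a joint passes its speed limit or range.

## Working session

There is one attempt and no reset: what is moved stays moved. The work goes in short steps, Python scripts to look and compute and a shell command to move; the robot and the scene stay as the last step left them, time stands still between calls to the robot, and variables do not carry over. Pictures are saved under pics/ and viewed, at most 10 in all, crops included, and the job is handed in when it is done.

```bash
mkdir -p pics; ls; cat > h.py <<'E'
import numpy as np, cv2, pickle
from scipy.spatial.transform import Rotation as R
from plant import get_state, read_camera, ctrl
def snap(n,save=None):
    d=read_camera(n)
    if save:
        cv2.imwrite(f'pics/{save}.png',d['frame']); pickle.dump(d,open(f'pics/{save}.pkl','wb'))
    return d
def load(s): return pickle.load(open(f'pics/{s}.pkl','rb'))
def cloud(d):
    h,w=d['range_z'].shape; f=h/2/np.tan(np.radians(d['vfov'])/2)
    v,u=np.mgrid[:h,:w]; z=d['range_z']
    c=np.stack([(u-d['cx'])/f*z,(v-d['cy'])/f*z,z],-1)
    return c@R.from_quat(d['orientation']).as_matrix().T+np.array(d['origin'])
def onz(d,u,v,zw):
    f=d['range_z'].shape[0]/2/np.tan(np.radians(d['vfov'])/2)
    r=R.from_quat(d['orientation']).as_matrix()@np.array([(u-d['cx'])/f,(v-d['cy'])/f,1]); o=np.array(d['origin'])
    return o+r*(zw-o[2])/r[2]
E
python3 - <<'E'
from h import *
a=snap('scene','s0');b=snap('top','t0')
for d in(a,b):print(d['vfov'],d['cx'],d['cy'],d['origin'],d['orientation'])
s=get_state();print(s)
E
```

```text
pics
44.69802348493912 251.68886777150024 183.38516901895312 [-0.00261191 -1.07933348  0.65021541] [ 0.82787542 -0.25872665  0.14048891 -0.47743656]
47.35621499800891 255.5655095700752 191.8385677416791 [ 0.38998447 -0.28798936  1.06264383] [-0.69949767  0.71132426 -0.04905832  0.04810492]
{'time': 0.1, 'qpos': array([-1.42596590e+00,  2.87111712e-01,  1.57802721e+00, -1.66539246e-05,
        1.27858602e+00, -1.50007732e-01]), 'dq': array([-7.90760459e-05, -2.69314483e-03, -3.60391738e-03,  1.00148867e-03,
        1.03618790e-03, -7.32580987e-04]), 'joint_efforts': array([ 1.01093086e-03, -4.07298625e+01, -2.93699920e+01, -1.88311883e-04,
        3.45916080e-03,  1.15801896e-05]), 'eef_pos': array([ 0.19607836, -0.64527776,  0.23006423]), 'tcp_rot': array([ 9.89152556e-01,  1.46887996e-01, -5.21151720e-06, -1.06616087e-03]), 'contact_force': array([0.43714955, 0.8440566 , 0.57942643]), 'wrist_torque': array([-0.03114363,  0.00521454,  0.00881771]), 'finger_force': 0.0, 'opening': 1.0004066174717077}
```

View pics/t0.png

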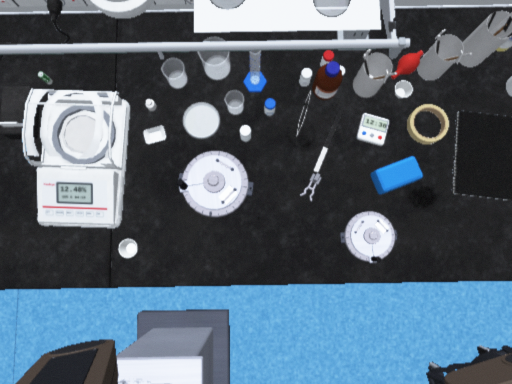

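View pics/s0.png

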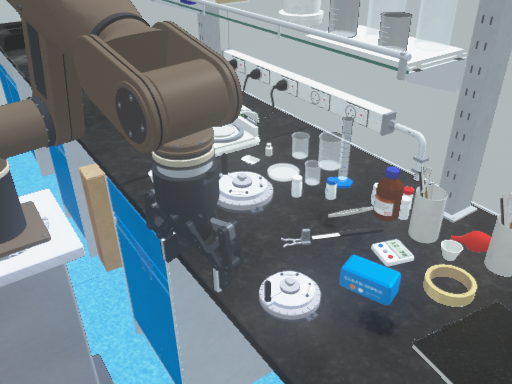

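```bash
python3 - <<'E'
from h import *
b=load('t0');P=cloud(b)
for u,v in [(215,183),(370,236),(315,172),(128,248),(245,132),(423,197),(300,100)]:print(u,v,P[v,u].round(3))
c=b['frame'][60:275,110:440]
cv2.imwrite('pics/t0c.png',cv2.resize(c,(800,521),interpolation=cv2.INTER_CUBIC))
E
```

```text
215 183 [ 0.55  -0.198  0.068]
370 236 [ 0.423 -0.552  0.05 ]
315 172 [ 0.584 -0.438  0.002]
128 248 [0.406 0.017 0.005]
245 132 [ 0.673 -0.268  0.055]
423 197 [ 0.517 -0.7    0.   ]
300 100 [ 0.769 -0.407  0.001]
```

View pics/t0c.png

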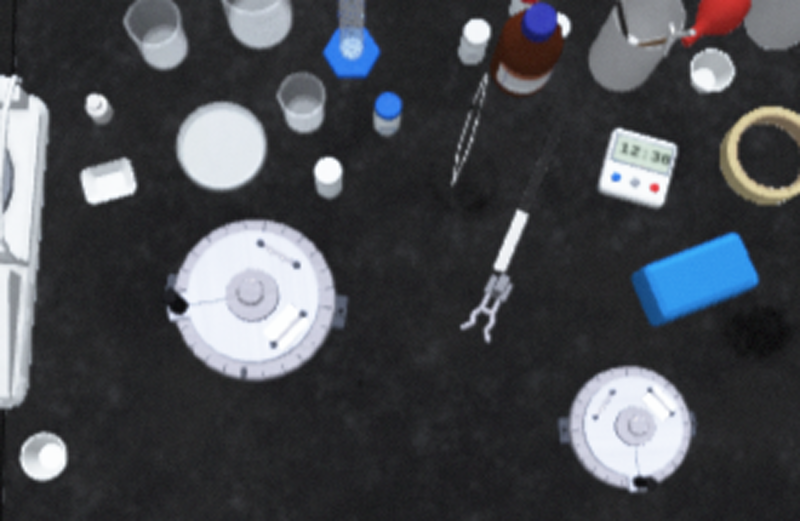

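```bash
python3 - <<'E'
from h import *
b=load('t0');P=cloud(b);z=P[...,2]
m=((z>0.008)&(z<0.3)).astype(np.uint8);m[285:]=0
n,l,s,c=cv2.connectedComponentsWithStats(m)
for i in range(1,n):
    if s[i,4]>5: print(s[i],c[i].round(),'zmax',z[l==i].max().round(3),P[l==i].mean(0).round(3))
g=np.clip((z+0.01)/0.09*255,0,255).astype(np.uint8)
d=load('s0');Q=cloud(d)
g2=np.clip((Q[...,2]+0.01)/0.09*255,0,255).astype(np.uint8)
gb=cv2.LUT(b['frame'],np.clip((np.arange(256)/255)**.45*255,0,255).astype(np.uint8))
cv2.imwrite('pics/z0.png',np.vstack([np.hstack([cv2.resize(x,(400,300)) for x in (cv2.applyColorMap(g,2),cv2.applyColorMap(g2,2))]),np.hstack([cv2.resize(x,(400,300)) for x in (gb,d['frame'])])]))
E
```

```text
[   0    0   98   44 1189] [47.  8.] zmax 0.152 [0.976 0.199 0.088]
[149   0  45  11 356] [172.   4.] zmax 0.127 [ 0.997 -0.094  0.062]
[394   0 118   7 468] [448.   2.] zmax 0.031 [ 1.019 -0.792  0.017]
[380   4   1   6   6] [380.   6.] zmax 0.187 [ 0.915 -0.567  0.175]
[ 353   10  159   87 4740] [438.  54.] zmax 0.235 [ 0.846 -0.726  0.083]
[337  29  33  10 255] [354.  34.] zmax 0.084 [ 0.919 -0.539  0.049]
[202  36  23   6  75] [214.  39.] zmax 0.1 [ 0.89  -0.198  0.092]
[197  51  34  29 582] [215.  64.] zmax 0.099 [ 0.846 -0.198  0.049]
[243  50  22  41 482] [254.  70.] zmax 0.195 [ 0.811 -0.292  0.088]
[ 312   50   33   49 1008] [328.  76.] zmax 0.132 [ 0.797 -0.465  0.078]
[ 0 54  3  6 13] [ 1. 56.] zmax 0.029 [0.887 0.341 0.023]
[161  57  27  31 499] [174.  72.] zmax 0.075 [ 0.83  -0.097  0.044]
[299  68  13  17 169] [305.  76.] zmax 0.06 [ 0.814 -0.416  0.044]
[38 71 14 12 86] [44. 77.] zmax 0.055 [0.826 0.224 0.036]
[506  76   6  19  78] [509.  85.] zmax 0.031 [ 0.792 -0.927  0.017]
[395  80  18  18 189] [404.  88.] zmax 0.036 [ 0.789 -0.662  0.023]
[    0    86   130   142 
[... 457 characters left out ...]
01 ]
[ 451  110   61   90 4656] [483. 155.] zmax 0.02 [ 0.617 -0.85   0.013]
[357 113  32  32 739] [373. 129.] zmax 0.025 [ 0.687 -0.581  0.017]
[143 125  22  18  74] [151. 131.] zmax 0.015 [ 0.691 -0.035  0.011]
[240 125  11  16 148] [245. 132.] zmax 0.062 [ 0.674 -0.268  0.047]
[148 133  18  11  29] [158. 139.] zmax 0.013 [ 0.671 -0.053  0.011]
[ 177  151   76   66 3578] [215. 183.] zmax 0.104 [ 0.554 -0.194  0.04 ]
[ 371  156   52   38 1186] [396. 175.] zmax 0.057 [ 0.566 -0.622  0.049]
[311 173  10   9  49] [316. 177.] zmax 0.038 [ 0.566 -0.436  0.028]
[ 340  211   57   52 2023] [369. 236.] zmax 0.077 [ 0.424 -0.556  0.029]
[119 239  18  19 189] [126. 248.] zmax 0.038 [0.407 0.017 0.023]
```

View pics/z0.png

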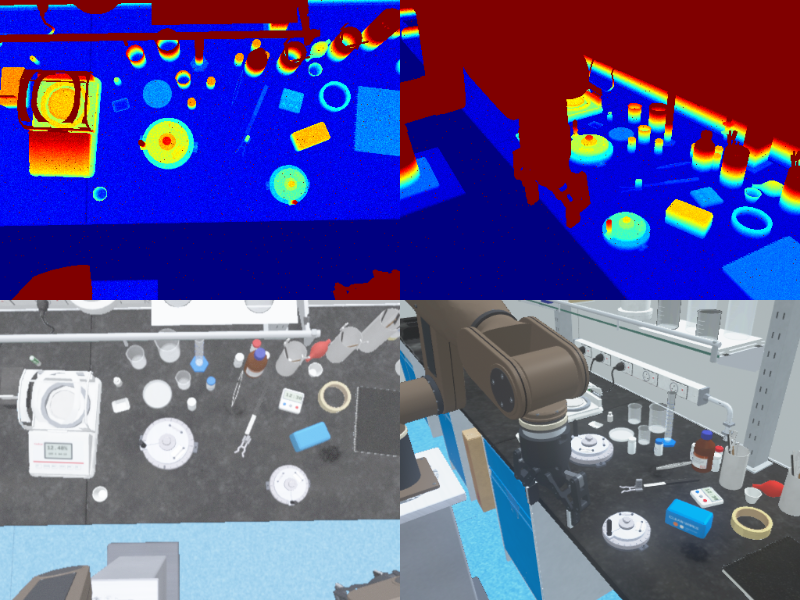

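```bash
python3 - <<'E'
from h import *
b=load('t0');P=cloud(b)
X,Y,Z=P[...,0],P[...,1],P[...,2]
m=(np.hypot(X-.55,Y+.195)<.03)&(Z>.062);print('head',m.sum(),P[m].mean(0),np.median(P[m],0))
m=(np.hypot(X-.55,Y+.195)<.1)&(Z>.085);print('handle',m.sum(),P[m].mean(0),P[m][:,2].max())
m=(np.hypot(X-.566,Y+.436)<.03)&(Z>.024);print('grip',m.sum(),P[m].mean(0),P[m][:,2].max())
a=cv2.resize(b['frame'][145:210,290:340],None,fx=9,fy=9,interpolation=cv2.INTER_CUBIC)
c=cv2.resize(b['frame'][145:220,172:258],None,fx=4,fy=4,interpolation=cv2.INTER_CUBIC)
o=np.zeros((600,800,3),np.uint8);o[:585,:450]=a;o[:300,455:799]=c;cv2.imwrite('pics/c2.png',o)
E
```

```text
head 98 [ 0.55688061 -0.19288724  0.06791831] [ 0.55675936 -0.19311923  0.06806264]
handle 48 [ 0.54754573 -0.12228014  0.09770163] 0.10366750587946094
grip 36 [ 0.56683274 -0.43609258  0.03339236] 0.03814773012315542
```

View pics/c2.png

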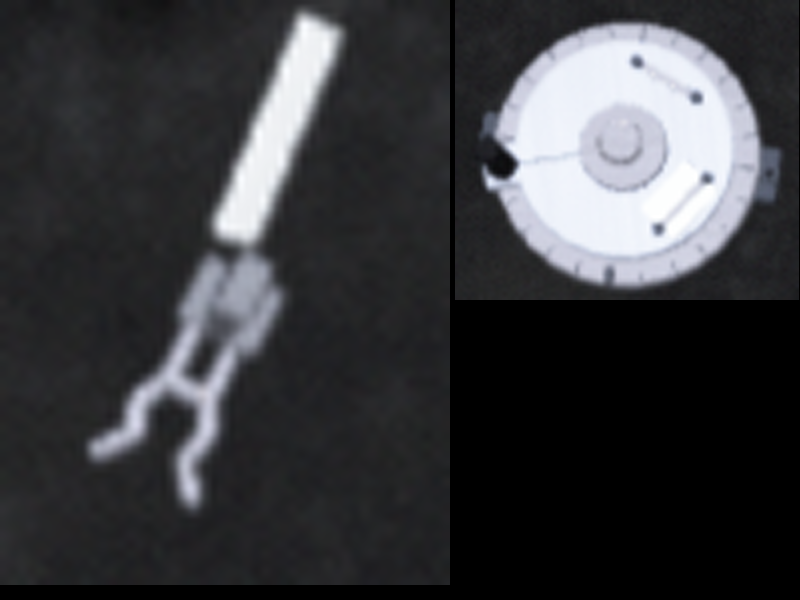

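```bash
python3 - <<'E'
from h import *
b=load('t0')
L=onz(b,210.5,213.25,.031);C=np.array([.5568,-.193])
print('lug',L,np.hypot(*(L[:2]-C)),np.degrees(np.arctan2(*(L[:2]-C)[::-1])))
H=np.array([.5475,-.1223]);print('handle ang',np.degrees(np.arctan2(*(H-C)[::-1])))
# other check of centre: head px centre
print('head',onz(b,172+(620-455)/4,145+140/4,.068),'collar',onz(b,172+(623-455)/4,145+146/4,.052))
T=onz(b,290+145/9,145+474/9,.0025);G=onz(b,290+247/9,145+283/9,.034);F=onz(b,290+230/9,145+305/9,.006)
print('tips',T,'grip',G,'foot',F,np.hypot(*(T-G)[:2]),np.degrees(np.arctan2(*(T-G)[:2][::-1])))
t1=onz(b,290+97/9,145+450/9,.0025);t2=onz(b,290+192/9,145+497/9,.0025);print(t1,t2,np.hypot(*(t1-t2)[:2]),np.degrees(np.arctan2(*(t1-t2)[:2][::-1]))-90)
s=get_state();print(R.from_quat(s['tcp_rot']).as_matrix().round(3))
E
```

```text
lug [ 0.48345992 -0.18327254  0.031     ] 0.07398237260515546 172.4446752352102
handle ang 97.49376127371734
head [ 0.55675744 -0.19356237  0.068     ] collar [ 0.55585705 -0.19378395  0.052     ]
tips [ 0.52026263 -0.41372828  0.0025    ] grip [ 0.56688777 -0.43866264  0.034     ] foot [ 0.56571678 -0.43792429  0.006     ] 0.05287367740011102 151.8628602022435
[ 0.52704009 -0.40091986  0.0025    ] [ 0.5137737  -0.42625372  0.0025    ] 0.028597227808126194 -27.639374790589564
[[ 0.957  0.291 -0.   ]
 [ 0.291 -0.957  0.002]
 [ 0.    -0.002 -1.   ]]
```

The clip I want is at top-image px (317,177): grey grip, U wire, tips 33 mm apart and 34 mm high. Lookalikes are the white strip at (321,160), tweezers (303,113), and the small table (370,236, about 125 mm wide), which is not the 160 mm one. The right table is centred at (213,181), with its lug at (210,213) and handle at (181,185), so it sits at about -75°.

```bash
cat >> h.py <<'E'
def to(x,y,z,az=None,p=None,q=None):
    "tool shift (mm) and yaw (deg) from the current pose to TCP x,y,z with the tool's y axis at azimuth az"
    s=get_state(); p=s['eef_pos'] if p is None else p; M=R.from_quat(s['tcp_rot']).as_matrix()
    a=np.degrees(np.arctan2(M[1,1],M[0,1])); sh=M.T@(np.array([x,y,z])-p)*1000
    yaw=0 if az is None else -((az-a+180)%360-180)
    return sh.round(1),round(yaw,1),'az now',round(a,1)
C=np.array([.5567,-.1932]); LUG=172.4
def handle(setting): 
    t=np.radians(LUG+setting); return C+.072*np.array([np.cos(t),np.sin(t)])
E
python3 -c "
from h import *
print(handle(-75)); x,y=handle(-75); print(to(x,y,.16,-150))"
```

```text
[ 0.54742672 -0.12179968]
(array([ 488.3, -398.6,   71.1]), np.float64(76.9), 'az now', np.float64(-73.1))
```

```bash
python3 -m crank '[[[244,-199,0],38,0],[[244,-199,0],38,0],[[244,-199,0],38,0],[[244,-199,0],38,0],[[244,-199,0],38,0],[[244,-199,0],38,0],[[488,-399,30],77,0],[[488,-399,30],77,0],[[488,-399,30],77,0],[[488,-399,30],77,0]]' 25
python3 -m crank '[[[0,0,0],0,0]]'
python3 -c "
from h import *
x,y=handle(-75); print(to(x,y,.16,-150)); s=get_state();print(s['time'],s['eef_pos'],s['qpos'],s['contact_force'])"
```

```text
time: 1.1
eef_pos: [0.4648, -0.2454, 0.2145]
tcp_rot: [0.897, -0.443, -0.0, -0.0]
contact_force: [-0.4, -0.2, -0.7]
opening: 1.002
finger_force: 0.0
time: 1.2
eef_pos: [0.4656, -0.2428, 0.2137]
tcp_rot: [0.899, -0.439, -0.001, -0.001]
contact_force: [0.0, -0.5, -1.2]
opening: 1.005
finger_force: 0.0
(array([ -44.9, -138.9,   54. ]), np.float64(8.0), 'az now', np.float64(-142.0))
1.2 [ 0.46561762 -0.24280669  0.21371994] [-6.74764734e-01 -2.93585227e-02  1.95851656e+00  1.63087608e-03
  1.21499185e+00  1.80361673e+00] [ 0.03663624 -0.50280232 -1.15923289]
```

```bash
python3 -m crank '[[[-45,-139,54],8,0],[[-45,-139,54],8,0],[[-45,-139,54],8,0],[[-45,-139,54],8,0],[[-45,-139,54],8,0],[[-45,-139,54],8,0]]'
python3 - <<'E'
from h import *
x,y=handle(-75); print(to(x,y,.068,-150)); s=get_state();print(s['time'],s['qpos'])
d=snap('wrist','w0')
print(d['origin'],R.from_quat(d['orientation']).as_matrix().round(3))
P=cloud(d);m=(P[...,2]>.09)&(P[...,2]<.108)&(np.hypot(P[...,0]-x,P[...,1]-y)<.03)
print(m.sum(),P[m].mean(0) if m.any() else 0,x,y)
m=(P[...,2]>.064)&(P[...,2]<.072)&(np.hypot(P[...,0]-C[0],P[...,1]-C[1])<.03)
print('head',m.sum(),P[m].mean(0) if m.any() else 0)
E
```

```text
time: 1.8
eef_pos: [0.5465, -0.1278, 0.1612]
tcp_rot: [0.865, -0.502, 0.0, 0.0]
contact_force: [0.1, -0.1, 0.4]
opening: 1.001
finger_force: 0.0
(array([-4.8, -3.9, 93.2]), np.float64(-0.3), 'az now', np.float64(-150.3))
1.8 [-4.10255584e-01  1.06095550e-01  1.92006041e+00 -7.60883209e-04
  1.11513565e+00  2.21281723e+00]
[ 0.58462284 -0.1948338   0.30386514] [[-0.868 -0.473 -0.149]
 [-0.496  0.829  0.26 ]
 [ 0.001  0.299 -0.954]]
497 [ 0.55102785 -0.1256193   0.09810213] 0.5474267170464154 -0.12179967630841751
head 1132 [ 0.55922199 -0.19532587  0.06731256]
```

View pics/w0.png

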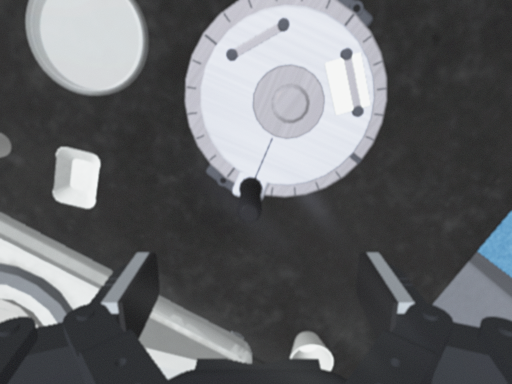

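```bash
python3 -m crank '[[[-2,-4,50],0,0],[[-2,-4,93],0,0],[[-2,-4,93],0,0],[[-2,-4,93],0,200],[[-2,-4,93],0,200],[[-2,-4,93],0,200],[[-2,-4,93],0,200],[[-2,-4,93],0,200],[[-2,-4,93],0,200],[[-2,-4,93],0,200]]' 25
python3 - <<'E'
from h import *
s=get_state();print(s['time'],s['eef_pos'],s['opening'],s['finger_force'],s['contact_force'])
E
```

```text
time: 2.85
eef_pos: [0.5492, -0.1229, 0.0681]
tcp_rot: [0.865, -0.502, 0.0, -0.0]
contact_force: [1.0, -0.2, 0.8]
opening: 0.212
finger_force: 0.0
2.85 [ 0.54917902 -0.12287194  0.06809758] 0.2124729428419726 0.0 [ 0.95354344 -0.21421593  0.76233464]
```

```bash
sed -i 's/C=np.array.*; LUG/C=np.array([.558,-.1942]); LUG/' h.py; python3 - <<'E'
from h import *
for k in range(1,10):
    x,y=handle(-75+7.5*k); print(to(x,y,.068,-150+5.6*k)[:2])
E
```

```text
(array([-3.3,  9.3,  0.1]), np.float64(-5.9))
(array([-5.1, 18.5,  0.1]), np.float64(-11.5))
(array([-5.7, 27.9,  0.1]), np.float64(-17.1))
(array([-5. , 37.3,  0.1]), np.float64(-22.7))
(array([-3.2, 46.6,  0.1]), np.float64(-28.3))
(array([-0.1, 55.5,  0.1]), np.float64(-33.9))
(array([ 4.1, 63.9,  0.1]), np.float64(-39.5))
(array([ 9.3, 71.7,  0.1]), np.float64(-45.1))
(array([15.5, 78.8,  0.1]), np.float64(-50.7))
```

```bash
python3 -m crank '[[[-3,9,0],-6,200],[[-5,18.5,0],-11.5,200],[[-5.5,28,0],-17,200],[[-5,37.5,0],-23,200],[[-3,46.5,0],-28,200],[[0,55.5,0],-34,200],[[4,64,0],-39.5,200],[[9.5,72,0],-45,200],[[15.5,79,0],-51,200],[[15.5,79,0],-51,200]]'
python3 - <<'E'
from h import *
print(handle(-7.5))
for k in range(1,10):
    x,y=handle(-7.5+7.5*k); print(to(x,y,.068,-99.6+5.6*k)[:2])
E
```

```text
time: 3.85
eef_pos: [0.488, -0.1762, 0.0679]
tcp_rot: [0.997, -0.081, -0.0, 0.0]
contact_force: [-0.1, -1.0, -0.1]
opening: 0.221
finger_force: 0.5
[ 0.48848597 -0.17544368]
(array([-0. ,  8.6, -0.1]), np.float64(-5.3))
(array([ 0.9, 18. , -0.1]), np.float64(-10.9))
(array([ 3. , 27.1, -0. ]), np.float64(-16.5))
(array([ 6.3, 36. , -0. ]), np.float64(-22.1))
(array([10.7, 44.3, -0. ]), np.float64(-27.7))
(array([16.2, 52. , -0. ]), np.float64(-33.3))
(array([22.6, 58.8, -0. ]), np.float64(-38.9))
(array([29.8, 64.8, -0. ]), np.float64(-44.5))
(array([37.8, 69.8, -0. ]), np.float64(-50.1))
```

```bash
python3 -m crank '[[[0,8.5,0],-5,200],[[1,18,0],-11,200],[[3,27,0],-16.5,200],[[6.5,36,0],-22,200],[[10.5,44.5,0],-28,200],[[16,52,0],-33,200],[[22.5,59,0],-39,200],[[30,65,0],-44.5,200],[[38,70,0],-50,200],[[38,70,0],-50,200]]'
python3 -m crank '[[[0,0,0],0,200],[[0,0,0],0,0],[[0,0,0],0,0],[[0,0,0],0,0],[[0,0,0],0,0],[[0,0,0],0,0],[[0,0,-60],0,0],[[0,0,-100],0,0],[[0,0,-140],0,0],[[0,0,-140],0,0]]'
python3 - <<'E'
from h import *
s=get_state();print(s['time'],s['eef_pos'],s['qpos'])
d=snap('wrist','w1')
P=cloud(d);x,y=handle(60)
m=(P[...,2]>.094)&(P[...,2]<.108)&(np.hypot(P[...,0]-x,P[...,1]-y)<.03)
print(m.sum(),P[m].mean(0) if m.any() else 0,x,y)
m=(P[...,2]>.064)&(P[...,2]<.072)&(np.hypot(P[...,0]-C[0],P[...,1]-C[1])<.03)
print('head',m.sum(),P[m].mean(0) if m.any() else 0)
E
```

```text
time: 4.85
eef_pos: [0.5152, -0.2514, 0.0681]
tcp_rot: [0.938, 0.347, 0.0, 0.001]
contact_force: [0.7, -0.3, -0.3]
opening: 0.216
finger_force: 0.0
time: 5.85
eef_pos: [0.5179, -0.2532, 0.2164]
tcp_rot: [0.937, 0.348, 0.004, 0.006]
contact_force: [0.6, 0.3, 1.0]
opening: 1.002
finger_force: 0.0
5.85 [ 0.51787996 -0.253162    0.21640971] [-6.30648121e-01  7.54633159e-02  1.84664654e+00  5.26998348e-05
  1.20462845e+00  2.29303745e-01]
299 [ 0.51554048 -0.25059299  0.09860632] 0.5140695481991088 -0.25124485432157373
head 770 [ 0.55931387 -0.19471944  0.06727316]
```

View pics/w1.png

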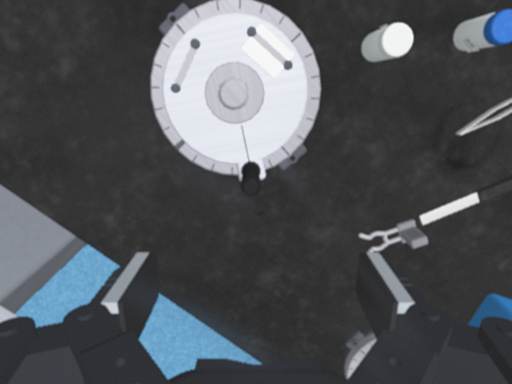

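```bash
python3 - <<'E'
from h import *
d=load('w1');L=onz(d,180,146,.031);c=np.array([.5593,-.1947]);v=L[:2]-c
print('lug',L,np.hypot(*v),np.degrees(np.arctan2(*v[::-1]))%360)
print(to(.567,-.437,.20,-118))
E
```

```text
lug [ 0.4860317 -0.186163   0.031    ] 0.0737639737550541 173.35403866793285
(array([-82.3, 173. ,  13.9]), np.float64(68.7), 'az now', np.float64(-49.3))
```

The table is at 60° in the wrist view: lug at (180,146), handle at (250,172), head at (234,93). Measured angle is about 59°. Clip next.

```bash
python3 -m crank '[[[-82,173,14],69,0],[[-82,173,14],69,0],[[-82,173,14],69,0],[[-82,173,14],69,0],[[-82,173,14],69,0],[[-82,173,14],69,0],[[-82,173,14],69,0],[[-82,173,14],69,0],[[-82,173,14],69,0],[[-82,173,14],69,0]]'
python3 -m crank '[[[0,0,0],0,0],[[0,0,0],0,0]]'
python3 - <<'E'
from h import *
s=get_state();print(s['time'],s['eef_pos'],s['qpos'])
d=snap('wrist','w2')
P=cloud(d)
m=(P[...,2]>.026)&(P[...,2]<.045)&(np.hypot(P[...,0]-.567,P[...,1]+.437)<.04)
print(m.sum(),P[m].mean(0),P[m][:,2].max()); v,u=np.where(m);print(u.min(),u.max(),v.min(),v.max())
r=cv2.minAreaRect((P[m][:,:2]*1000).astype(np.float32));print(r)
u0,v0=int(u.mean())-70,int(v.mean())-60
print(u0,v0);cv2.imwrite('pics/c3.png',cv2.resize(d['frame'][v0:v0+120,u0:u0+150],None,fx=5,fy=5,interpolation=cv2.INTER_CUBIC))
E
```

```text
time: 6.9
eef_pos: [0.5646, -0.4349, 0.1921]
tcp_rot: [0.97, -0.243, -0.001, -0.001]
contact_force: [0.1, 0.6, -0.8]
opening: 1.0
finger_force: 0.0
time: 7.1
eef_pos: [0.5651, -0.4353, 0.1936]
tcp_rot: [0.97, -0.244, -0.0, -0.0]
contact_force: [0.4, -0.4, 0.2]
opening: 1.001
finger_force: 0.0
7.1 [ 0.56509522 -0.43527425  0.19360149] [-7.98269190e-01  3.97823825e-01  1.50446826e+00 -2.54963435e-05
  1.23979292e+00  1.26465357e+00]
237 [ 0.56960399 -0.4402641   0.03294793] 0.035493211904972066
254 265 155 175
((568.9766845703125, -440.1352844238281), (10.231348037719727, 18.17818832397461), 61.7158203125)
189 104
```

View pics/c3.png

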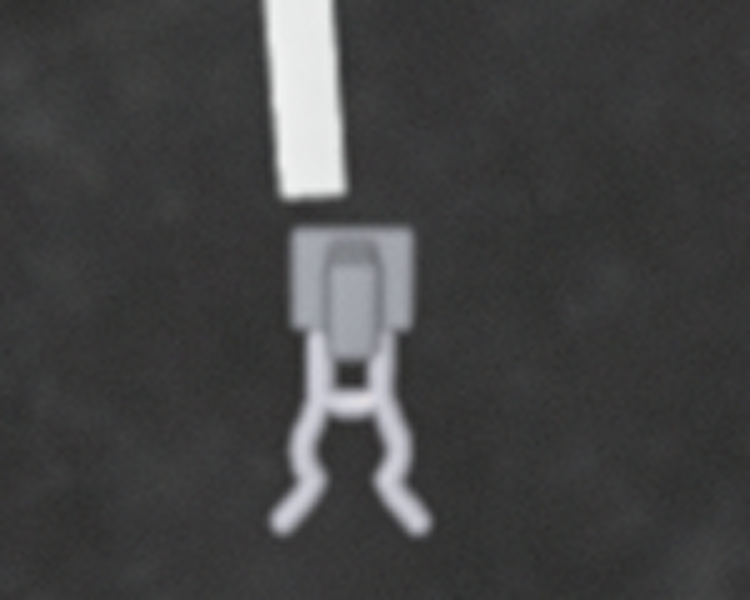

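```bash
python3 -m crank '[[[5.5,2.5,40],0,0],[[5.5,2.5,80],0,0],[[5.5,2.5,120],0,0],[[5.5,2.5,150],0,0],[[5.5,2.5,170],0,0],[[5.5,2.5,182],0,0],[[5.5,2.5,182],0,0],[[5.5,2.5,182],0,0]]' 60
python3 -m crank '[[[0,0,0],0,120],[[0,0,0],0,180],[[0,0,0],0,220],[[0,0,0],0,255],[[0,0,0],0,255],[[0,0,0],0,255],[[0,0,0],0,255],[[0,0,0],0,255]]' 60
```

```text
time: 7.95
eef_pos: [0.5698, -0.4411, 0.0136]
tcp_rot: [0.97, -0.244, 0.001, 0.001]
contact_force: [0.3, 0.2, -0.3]
opening: 1.001
finger_force: 0.0
time: 8.75
eef_pos: [0.5691, -0.4404, 0.0123]
tcp_rot: [0.97, -0.244, 0.0, 0.0]
contact_force: [0.4, 0.9, 2.0]
opening: 0.107
finger_force: 61.2
```

```bash
python3 -m crank '[[[0,0,-40],0,255],[[0,0,-80],0,255],[[0,0,-120],0,255],[[0,0,-120],0,255]]'
python3 - <<'E'
from h import *
c=np.array([.5593,-.195]);t=c+np.array([.881,-.4726])*.076;print(t);print(to(t[0],t[1],.132,-118.2)); print(get_state()['opening'])
E
```

```text
time: 9.15
eef_pos: [0.5719, -0.4432, 0.1405]
tcp_rot: [0.97, -0.244, 0.006, 0.004]
contact_force: [0.9, -0.6, 1.2]
opening: 0.1
finger_force: 60.9
[ 0.626256  -0.2309176]
(array([ -52.8, -212.8,    6.9]), np.float64(-0.1), 'az now', np.float64(-118.3))
0.10012262320338267
```

```bash
python3 -m crank '[[[-12,-53,0],0,255],[[-24,-95,0],0,255],[[-36,-140,0],0,255],[[-43,-180,0],0,255],[[-48.5,-205,0],0,255],[[-48.5,-211.5,0],0,255],[[-48.5,-211.5,0],0,255],[[-48.5,-211.5,0],0,255],[[-48.5,-211.5,30],0,255],[[-48.5,-211.5,30],0,255]]'
python3 -m crank '[[[0,0,10],0,255],[[0,0,20],0,255],[[0,0,29],0,255],[[0,0,29],0,255],[[0,0,29],0,255]]'
python3 - <<'E'
from h import *
s=get_state();print(s['eef_pos'],s['contact_force'],s['wrist_torque'])
d=snap('wrist','w3')
cv2.imwrite('pics/w3c.png',cv2.resize(d['frame'][60:300,110:410],None,fx=2.5,fy=2.5,interpolation=cv2.INTER_CUBIC))
P=cloud(d);m=(P[...,2]>.064)&(P[...,2]<.072)&(np.hypot(P[...,0]-.559,P[...,1]+.195)<.016)
print('head',m.sum(),P[m].mean(0),to(*P[m].mean(0)))
E
```

```text
time: 10.15
eef_pos: [0.6232, -0.2314, 0.0976]
tcp_rot: [0.969, -0.245, -0.004, -0.001]
contact_force: [0.1, -0.2, -1.8]
opening: 0.102
finger_force: 60.9
time: 10.65
eef_pos: [0.6263, -0.2309, 0.0728]
tcp_rot: [0.97, -0.244, -0.0, -0.0]
contact_force: [0.3, -0.3, -0.5]
opening: 0.1
finger_force: 60.9
[ 0.62629795 -0.23091163  0.07280115] [ 0.31537897 -0.29752508 -0.4894914 ] [-0.04594259 -0.01008541  0.00727195]
head 255 [ 0.56863779 -0.20036495  0.06611256] (array([-65.6,   0.4,   7.2]), 0, 'az now', np.float64(-118.3))
```

View pics/w3c.png

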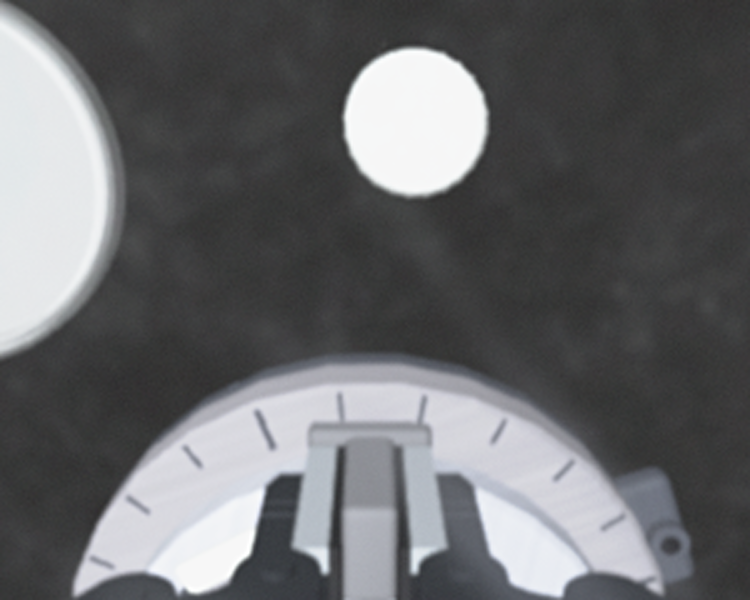

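The grip is held upright between the pads and the vial is clear. Next I lower onto the collar.

```bash
python3 -m crank '[[[0,0,4],0,255],[[0,0,6],0,255],[[0,0,7],0,255],[[0,0,7.5],0,255],[[0,0,8],0,255],[[0,0,8],0,255],[[0,0,8],0,255]]'
python3 -m crank '[[[0,0,0.4],0,255],[[0,0,0.4],0,255],[[0,0,0.4],0,255]]'
python3 -m crank '[[[0,0,0.4],0,255],[[0,0,0.4],0,255],[[0,0,0.4],0,255]]'
python3 -c "
from h import *
s=get_state();print(s['eef_pos'],s['contact_force'],s['wrist_torque'])"
```

```text
time: 11.4
eef_pos: [0.6263, -0.231, 0.065]
tcp_rot: [0.97, -0.244, 0.0, 0.0]
contact_force: [-1.0, -0.5, -0.7]
opening: 0.1
finger_force: 60.9
time: 11.7
eef_pos: [0.6263, -0.231, 0.0645]
tcp_rot: [0.97, -0.244, -0.0, -0.0]
contact_force: [-0.1, -0.2, -0.6]
opening: 0.096
finger_force: 60.9
time: 12.0
eef_pos: [0.6263, -0.2309, 0.0641]
tcp_rot: [0.97, -0.244, -0.0, -0.0]
contact_force: [0.3, -0.1, 0.0]
opening: 0.102
finger_force: 60.9
[ 0.62633177 -0.2309429   0.06412346] [ 0.28947854 -0.07278115  0.01534969] [-0.02771089  0.04224612 -0.00019907]
```

```bash
python3 -m crank '[[[0,0,-1.5],0,255],[[0,0,-1.5],0,255],[[-5,0,-1.5],0,255],[[-9,0,-1.5],0,255],[[-9,0,-1.5],0,255],[[-9,0,-1.5],0,255]]'
python3 -m crank '[[[0,0,0.6],0,255],[[0,0,0.6],0,255],[[0,0,0.6],0,255]]'
python3 -m crank '[[[0,0,0.4],0,255],[[0,0,0.4],0,255],[[0,0,0.4],0,255]]'
python3 -m crank '[[[0,0,0.4],0,255],[[0,0,0.4],0,255],[[0,0,0.4],0,255]]'
```

```text
time: 12.6
eef_pos: [0.6182, -0.2266, 0.0657]
tcp_rot: [0.97, -0.244, -0.0, 0.0]
contact_force: [-0.6, -1.1, -0.3]
opening: 0.107
finger_force: 60.9
time: 12.9
eef_pos: [0.6184, -0.2268, 0.065]
tcp_rot: [0.97, -0.244, -0.0, 0.0]
contact_force: [0.3, -0.2, -0.4]
opening: 0.101
finger_force: 60.9
time: 13.2
eef_pos: [0.6184, -0.2267, 0.0646]
tcp_rot: [0.97, -0.244, -0.0, -0.0]
contact_force: [0.3, 0.0, -0.4]
opening: 0.101
finger_force: 60.9
time: 13.5
eef_pos: [0.6184, -0.2267, 0.0643]
tcp_rot: [0.97, -0.244, 0.0, 0.0]
contact_force: [-0.3, 0.6, -0.9]
opening: 0.101
finger_force: 60.9
```

```bash
python3 -m crank '[[[0,0,0.4],0,255],[[0,0,0.4],0,255],[[0,0,0.4],0,255]]'
python3 -m crank '[[[0,0,0.4],0,255],[[0,0,0.4],0,255],[[0,0,0.4],0,255]]'
```

```text
time: 13.8
eef_pos: [0.6185, -0.2267, 0.0641]
tcp_rot: [0.97, -0.244, 0.0, 0.0]
contact_force: [-1.0, 0.1, 1.5]
opening: 0.104
finger_force: 61.0
time: 14.1
eef_pos: [0.6186, -0.2268, 0.0639]
tcp_rot: [0.97, -0.244, 0.0, 0.0]
contact_force: [-0.2, 0.8, 3.5]
opening: 0.1
finger_force: 61.3
```

```bash
python3 -m crank '[[[-3,0,-0.4],0,255],[[-6,0,-0.4],0,255],[[-9,0,-0.4],0,255],[[-12,0,-0.4],0,255],[[-14,0,-0.4],0,255],[[-16,0,-0.4],0,255],[[-16,0,-0.4],0,255]]'
python3 -m crank '[[[-2,0,0],0,255],[[-4,0,0],0,255],[[-6,0,0],0,255],[[-6,0,0],0,255]]'
```

```text
time: 14.8
eef_pos: [0.6043, -0.2191, 0.0641]
tcp_rot: [0.97, -0.244, 0.0, 0.0]
contact_force: [1.5, -0.4, 3.0]
opening: 0.102
finger_force: 61.3
time: 15.2
eef_pos: [0.5994, -0.2165, 0.0643]
tcp_rot: [0.97, -0.244, 0.001, 0.0]
contact_force: [3.8, -1.9, 2.9]
opening: 0.102
finger_force: 61.3
```

```bash
python3 -m crank '[[[-1.5,0,0],0,255],[[-3,0,0],0,255],[[-4.5,0,0],0,255],[[-4.5,0,0],0,255]]'
python3 -m crank '[[[-1.5,0,0],0,255],[[-3,0,0],0,255],[[-4,0,0],0,255],[[-4,0,0],0,255]]'
python3 -m crank '[[[-1,0,0],0,255],[[-2,0,0],0,255],[[-2,0,0],0,255]]'
```

```text
time: 15.6
eef_pos: [0.5953, -0.2143, 0.0642]
tcp_rot: [0.97, -0.244, 0.0, 0.0]
contact_force: [2.5, -2.0, 3.1]
opening: 0.102
finger_force: 61.4
time: 16.0
eef_pos: [0.5914, -0.2122, 0.0641]
tcp_rot: [0.97, -0.244, -0.0, 0.0]
contact_force: [2.7, -1.9, 4.9]
opening: 0.102
finger_force: 61.5
time: 16.3
eef_pos: [0.5904, -0.2117, 0.0642]
tcp_rot: [0.97, -0.244, 0.001, 0.0]
contact_force: [4.8, -1.8, 4.2]
opening: 0.099
finger_force: 61.4
```

```bash
python3 -m crank '[[[-1,0,0],0,255],[[-1,0,0],0,255],[[-1,0,0],0,255]]'
python3 -m crank '[[[-1,0,0],0,255],[[-1,0,0],0,255],[[-1,0,0],0,255]]'
python3 -m crank '[[[-1,0,0],0,255],[[-1,0,0],0,255],[[-1,0,0],0,255]]'
```

```text
time: 16.6
eef_pos: [0.5903, -0.2116, 0.0644]
tcp_rot: [0.97, -0.244, 0.002, 0.0]
contact_force: [6.8, -3.4, 3.1]
opening: 0.103
finger_force: 61.3
time: 16.9
eef_pos: [0.5902, -0.2116, 0.0646]
tcp_rot: [0.97, -0.244, 0.004, 0.001]
contact_force: [8.4, -4.2, 1.1]
opening: 0.097
finger_force: 61.2
time: 17.2
eef_pos: [0.59, -0.2115, 0.0647]
tcp_rot: [0.97, -0.244, 0.005, 0.001]
contact_force: [9.5, -4.6, 0.3]
opening: 0.1
finger_force: 61.1
```

```bash
python3 -m crank '[[[-1,0,0],0,255],[[-2,0,0.3],0,255],[[-2,0,0.3],0,255]]'
python3 -m crank '[[[-1,0,0],0,255],[[-2,0,0.3],0,255],[[-2,0,0.3],0,255]]'
python3 -m crank '[[[-1,0,0],0,255],[[-2,0,0.3],0,255],[[-2,0,0.3],0,255]]'
```

```text
time: 17.5
eef_pos: [0.5898, -0.2114, 0.0652]
tcp_rot: [0.97, -0.245, 0.007, 0.002]
contact_force: [12.7, -6.4, -0.6]
opening: 0.1
finger_force: 60.9
time: 17.8
eef_pos: [0.5897, -0.2114, 0.0656]
tcp_rot: [0.97, -0.245, 0.01, 0.002]
contact_force: [14.9, -7.1, -2.6]
opening: 0.096
finger_force: 60.7
time: 18.1
eef_pos: [0.5895, -0.2113, 0.0659]
tcp_rot: [0.969, -0.245, 0.012, 0.003]
contact_force: [19.1, -9.0, -4.8]
opening: 0.104
finger_force: 60.4
```

```bash
python3 -m crank '[[[4,0,-0.5],0,255],[[8.5,0,-0.9],0,255],[[8.5,0,-0.9],0,255],[[8.5,0,-0.9],0,255]]'
python3 -c "
from h import *
s=get_state();print(s['eef_pos'],s['contact_force'],s['wrist_torque'])"
```

```text
time: 18.5
eef_pos: [0.5903, -0.2117, 0.0643]
tcp_rot: [0.97, -0.244, 0.002, 0.0]
contact_force: [5.7, -3.2, 4.2]
opening: 0.105
finger_force: 61.6
[ 0.5903253  -0.21166423  0.06430365] [ 5.65662464 -3.21440181  4.17810645] [-0.46276841 -0.90038331  0.01350752]
```

Still pressing lightly against the stop, so it's home. I'll release, raise and look.

```bash
python3 -m crank '[[[1,0,-0.4],0,255],[[1,0,-0.4],0,150],[[1,0,-0.4],0,60],[[1,0,-0.4],0,0],[[1,0,-0.4],0,0],[[1,0,-0.4],0,0],[[1,0,-0.4],0,0],[[1,0,-30],0,0],[[1,0,-70],0,0],[[1,0,-110],0,0]]'
python3 -m crank '[[[0,0,0],0,0],[[40,0,0],0,0],[[60,0,0],0,0],[[60,0,0],0,0],[[60,0,0],0,0]]'
python3 - <<'E'
from h import *
d=snap('wrist','w4');t=snap('top','t4')
c=np.array([.5593,-.195])
P=cloud(d);X,Y,Z=P[...,0],P[...,1],P[...,2]
for n,lo,hi,p,r in(('head',.064,.072,c,.016),('grip',.078,.095,c+[.031,-.017],.03),('handle',.094,.108,(.515,-.251),.03)):
    m=(Z>lo)&(Z<hi)&(np.hypot(X-p[0],Y-p[1])<r);print(n,m.sum(),P[m].mean(0).round(4) if m.any() else 0)
a=cv2.resize(d['frame'],(640,480))
v=cv2.resize(t['frame'][145:220,172:258],None,fx=1.85,fy=1.85)
cv2.imwrite('pics/o4.png',a)
m=(cloud(t)[...,2]>.04);T=cloud(t);print('vial',T[(np.hypot(T[...,0]-.673,T[...,1]+.268)<.03)&m].mean(0), get_state()['contact_force'])
E
```

```text
time: 19.5
eef_pos: [0.5896, -0.2112, 0.1743]
tcp_rot: [0.97, -0.244, -0.001, -0.0]
contact_force: [0.0, -0.8, 0.2]
opening: 0.997
finger_force: 0.0
time: 20.0
eef_pos: [0.6425, -0.2397, 0.1728]
tcp_rot: [0.97, -0.244, -0.001, -0.0]
contact_force: [-0.5, 0.4, -0.5]
opening: 1.004
finger_force: 0.0
head 625 [ 0.5606 -0.196   0.0673]
grip 325 [ 0.592  -0.2132  0.0847]
handle 326 [ 0.5172 -0.2521  0.0984]
vial [ 0.6570149  -0.25961821  0.43732439] [-0.07498203 -0.57137311 -0.02745861]
```

View pics/o4.png

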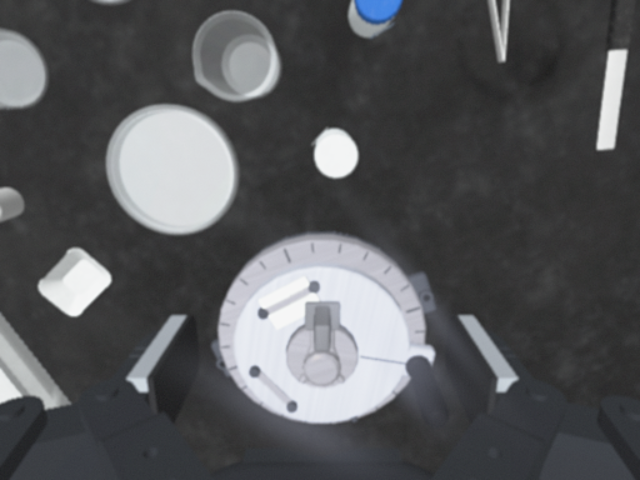

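The clip is home: the grip sits 35.8 mm from the head axis against 36 nominal, and the wire tips show either side of the head at (303,380) and (340,380). The handle is at 232°, which is 60° from the lug. The vial is upright at (335,153) and the gripper is clear.

```bash
python3 -c "
from h import *
print(ctrl.sign_off())"
```

```text
the job is handed in; nothing more can be done
None
```

The job is handed in with the table in the 60° notch and the clip pushed to a firm stop in the spindle groove; the vial stood upright in the last picture, the crucible was not re-checked, and the verdict was not shown.

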